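Set up a sample book for the document camera

ROBOT

A 6-joint arm with a two-finger parallel gripper is mounted at the origin on the work surface. World frame = base frame: x ahead of the robot, y to its left, z up, the work surface at z = 0. Lengths are in m, angles in rad, forces in N, time in s.
With the tool pointing down it reaches from about 0.35 to 0.775 m from the base axis. Payload 7.3 kg.
Tool frame: the origin (TCP) lies at the centre of the arm's flange, where the gripper is bolted on; the fingertips stand 178 mm ahead of it and the grasp point (between the pads) lies 159 mm ahead of it; z points along the fingers, y is the line along which they close (so a half turn about z gives the same grasp; the last joint's range is limited). The gripper opens to 92 mm and grips with 3 to 60 N. Pads are 19 mm wide; open, the fingers measure 130 mm over their backs; the gripper's body (75 mm by 190 mm) begins 47 mm behind the grasp point.
Start: joints at [1.012, 0.342, 1.524, -0, 1.275, -0.146], TCP at [0.211, 0.481, 0.405] pointing down, gripper open.
Joint ranges: [-2.53, 2.53], [-0.77, 2.02], [0.04, 2.7], [-1, 4.14], [0.28, 2.66], [-3.11, 3.11]. Speed limits (rad/s): [2.57, 2.57, 3.14, 3.14, 3.14, 3.14].

INTERFACE

Orientations are given as [roll, pitch, yaw] about the fixed x, y, z axes, in that order (R = Rz(yaw) Ry(pitch) Rx(roll)).
In Python, from cell import telemetry, vision, ticket gives the robot as it stands.
- The arm moves only by the shell command python3 -m crank 'ROWS' [FORCE]. ROWS is JSON, a list of rows, each a list of 5 numbers: the gripper command: -1 is shut, 1 is fully open, values between are in proportion, then the shift along the tool's x, y, z in mm, then the turn about the tool's z in rad. In form: [[fingers, dx, dy, dz, roll], ...]. A call has 1 to 12 rows; each row is the pose to reach, as a shift and turn from the pose commanded when the call began, along the tool's axes at that moment; what a row does not reach only later rows make up. A row lasts 1/12 s, in which the tool goes at most 41.7 mm and 7.16 degrees, less where a joint would pass 70% of its speed; a pose out of reach is approached as far as the arm can. A call with a gripper value outside its range is refused whole. The fingers move at their own pace and stop on an object; FORCE is the grip in N (left out, the last holds). Time passes only in rows, so rows that repeat a pose let the fingers close. It gives the time, the measured TCP pose, the force, the opening and the grip force at its end, in the units of the state.
- telemetry.observe(): the state, without advancing time (a new reading comes with each control period).
- vision.read_camera(name): name is "side" or "top"; returns (picture, depth): 400x640x3 uint8, red, green, blue; 400x640 float32, m along the optical axis (not along the pixel's ray), 0 where there is no reading.
- vision.get_calibration(name): a dict with "camera_matrix" (3x3 intrinsics, pixels), "rvec" (rotation vector, rad) and "tvec" (3), from world to camera coordinates, as OpenCV has them. Camera axes: x right, y down, z forward; pixel columns grow to the right and rows downward; lengths in m; the calibration is good to about 2 mm. A picture is of the moment at which its call begins. get_calibration takes no time and is no camera call.
- ticket.hand_in(): hands the job in; it is judged then, once.
The state is a dict: "time": time; "qpos": joint angles; "qvel": joint speeds; "joint_efforts": joint torques, N m; "tool_pos": TCP position; "tool_rot": TCP orientation; "contact_force": force on the tool from outside, world axes, zero at the start; "torque": the same for the moment, N m; "opening": finger opening in m; "grip_force": force on a finger pad.
Only numpy, scipy, OpenCV 4.12 (cv2) and the standard library are available. Lean on these libraries where they do the work, as an engineer would, in place of code of your own. Each camera call takes 0.05 s, during which the arm holds its last target. There are 200 camera calls.

TASK

Slide the blue sample book across the desk, without lifting it, until it lies squarely in the middle of the black camera mat with an even margin all round. Then draw the yellow-and-black scale bar out of its sloping holder by its upper end, set it down in the red V-rest and let go, take it again by its middle and lay it lengthways along the middle of the book's cover. Finally press the red shutter button fully down and back away, leaving the other things on the desk where they are.

Things in the scene. Friction and masses are not known exactly. Their poses are not given: they have to be found in the camera images.
- book_center (a point): centre (half-way up, 15 mm above the desk) of the blue closed sample book lying flat: 140 mm along its x, 190 mm along its y, 30 mm thick, about 0.55 kg (varies), loose. Too wide to be grasped from above; it is pushed by its edges.
- book: the same book; origin at the centre of its underside, same axes
- mat_center (a point): centre of the thin black camera mat with a white outline, 190 mm along its x and 240 mm along its y, at desk level; lies flush (nothing to catch on), fixed. The book's y must lie along the mat's y (either way round), its margin then being 25 mm all round.
- bar_center (a point): centre of the yellow-and-black octagonal scale bar, 180 mm long along its x, 22 mm across flats, 0.14 kg, loose. Gripped on the facets facing its +y and -y; its z points away from the facet it lies on. At the start it lies in the holder, sloping 30 degrees: its -x end is the upper one, nearest the robot. Lying on the book its centre is 41 mm above the desk.
- bar: the same bar; origin at its centre, same axes
- stand: the bar's holder, fixed: grey foot 170 x 70 mm with a sloping square sleeve. Origin on the desk under the foot's centre; x is the level direction in which the sleeve runs downhill at 30 degrees. Bar's centre at first 75 mm above the origin. Sleeve 28 mm wide inside, closed below; the lower 98 mm of the bar are inside, the upper 82 mm stand free; draw it out along its axis.
- vrest_seat (a point): where the bar's centre comes to lie in the V-rest, 55 mm above the desk; x is along the groove (bar either way round). Fixed grey foot 110 x 70 x 10 mm with two red 90-degree V forks, each 10 mm thick, 36 mm before and behind this point; prong tips 61 mm above the desk; a 62 mm gap between the forks to grip the bar's middle.
- shutter_top (a point): top of the round red shutter button (36 mm across) in its low black housing, fixed on the desk; it is pressed straight down
- shutter (a joint): travel of the shutter button in m: 0 released, 0.006 fully down (takes 5 N), it springs back
- mug: bystander: white mug, 80 mm across, 95 mm tall, left back; origin at the centre of its underside
- notes: bystander: block of pink and white note paper, 70 x 70 x 36 mm, in front of the robot; origin at the centre of its underside
- calculator: bystander: grey calculator lying flat, 145 x 85 x 16 mm, far middle; origin at the centre of its underside
- tape: bystander: black tape dispenser, 150 x 60 mm, 86 mm tall, far right; origin at the centre of its underside
- pencup: bystander: green pencil cup, 76 mm across, 100 mm tall, far right; origin at the centre of its underside
- swatches: bystander: pile of square material swatches, 100 x 100 x 32 mm, right; origin at the centre of its underside
- mouse: bystander: black computer mouse, 110 x 62 x 30 mm, left; origin at the centre of its underside
Not all that is in view belongs to the job. What is shaped like the stand but brown is not meant. Of the things shaped like the bar, the yellow one is meant.

How it is judged:
On the way, in this order (a step that is already met when the one before it is completed fails the run):
1. the book lies squarely on the middle of the mat, let go (x of book_center in the frame of mat_center between -0.018 and 0.018 m and y of book_center in the frame of mat_center between -0.018 and 0.018 m and angle between the y axis of book_center and the y axis of mat_center, either way round below 0.12 rad and height (world z) of book_center below 0.022 m and angle between book_center's own z axis and vertical below 0.06 rad and contact force between book and the fingers below 0.1 N and linear speed of book below 0.02 m/s), for 0.2 s.
2. the bar is held near its upper end, clear of the holder (contact force between bar and the fingers above 1 N and distance between bar_center and stand above 0.155 m and contact force between bar and stand below 0.1 N and (x of the grasp point in the frame of bar_center above 0.03 m or x of the grasp point in the frame of bar_center below -0.03 m)), for 0.1 s.
3. the bar lies in the V-rest, let go (distance between bar_center and vrest_seat below 0.025 m and height (world z) of bar_center below 0.059 m and angle between the x axis of bar_center and the x axis of vrest_seat, either way round below 0.1 rad and contact force between bar and the fingers below 0.1 N and linear speed of bar below 0.02 m/s), for 0.2 s.
4. the bar is lifted out of the V-rest by its middle (contact force between bar and the fingers above 1 N and height (world z) of bar_center above 0.068 m and x of the grasp point in the frame of bar_center between -0.028 and 0.028 m), for 0.1 s.
5. the bar lies lengthways along the middle of the cover, let go (x of bar_center in the frame of book_center between -0.03 and 0.03 m and y of bar_center in the frame of book_center between -0.03 and 0.03 m and angle between the x axis of bar_center and the y axis of book_center, either way round below 0.2 rad and height (world z) of bar_center between 0.035 and 0.047 m and angle between bar_center's own x axis and vertical between 1.48 and 1.66 rad and contact force between bar and the fingers below 0.1 N and linear speed of bar below 0.02 m/s), for 0.2 s.
6. the shutter button is pressed fully down (value of joint shutter above 0.0045 m).
At the end, for the whole second after the job is handed in: Book flat on the mat, its centre within 18 mm of the mat's along each mat axis, long sides within 0.12 rad; bar level on the cover, within 30 mm of the book's centre each way and 0.2 rad of its length; both at rest and let go; the shutter, once pressed, has sprung back (all of step 1 and all of step 5 and value of joint shutter below 0.002 m); the robot touches nothing.
It fails at once if the book is lifted or tipped off the desk (its centre more than 25 mm higher than when lying, or tilted more than 0.3 rad) (height (world z) of book_center above 0.04 m or angle between book_center's own z axis and vertical above 0.3 rad).
It fails at once if a bystander is moved by more than 30 mm or tipped over (distance of any of mug, notes, calculator, tape, pencup, swatches, mouse from where it was at the start of the episode above 0.03 m or angle between any of mug, notes, calculator, tape, pencup, swatches, mouse's own z axis and vertical above 0.5 rad).
It fails at once if the shutter is pressed before the bar lies on the cover (value of joint shutter above 0.0045 m and not (x of bar_center in the frame of book_center between -0.03 and 0.03 m and y of bar_center in the frame of book_center between -0.03 and 0.03 m and angle between the x axis of bar_center and the y axis of book_center, either way round below 0.2 rad and height (world z) of bar_center between 0.035 and 0.047 m and angle between bar_center's own x axis and vertical between 1.48 and 1.66 rad)).
It also fails if it takes over 72 s, if anything falls off the work surface, if the arm or the gripper's body presses on something with over 40 N, if the wrist force passes 120 N, or if a joint passes its speed limit or range.

## Working session

There is one attempt and no reset: what is moved stays moved. The work goes in short steps, Python scripts to look and compute and a shell command to move; the robot and the scene stay as the last step left them, time stands still between calls to the robot, and variables do not carry over. Pictures are saved under pics/ and viewed, at most 10 in all, crops included, and the job is handed in when it is done.

```bash
ls; mkdir -p pics
cat > h.py <<'E'
import numpy as np, cv2
from cell import telemetry, vision, ticket
from scipy.spatial.transform import Rotation as R
def cal(n):
    c=vision.get_calibration(n); return np.array(c["camera_matrix"]),cv2.Rodrigues(np.array(c["rvec"],float))[0],np.array(c["tvec"],float).ravel()
def snap(n,save=None):
    p,d=vision.read_camera(n)
    np.savez(f"last_{n}.npz",p=p,d=d)
    if save: cv2.imwrite("pics/"+save,p[:,:,::-1])
    return p,d
def world(n,uv,d):   # by depth
    K,r,t=cal(n); uv=np.atleast_2d(uv).astype(int); z=d[uv[:,1],uv[:,0]]
    c=np.c_[(uv[:,0]-K[0,2])/K[0,0],(uv[:,1]-K[1,2])/K[1,1],np.ones(len(uv))]*z[:,None]
    return (c-t)@r
def plane(n,uv,h):   # ray meets z=h
    K,r,t=cal(n); uv=np.atleast_2d(uv).astype(float); o=-r.T@t
    v=np.c_[(uv[:,0]-K[0,2])/K[0,0],(uv[:,1]-K[1,2])/K[1,1],np.ones(len(uv))]@r
    return o+v*((h-o[2])/v[:,2])[:,None]
def st():
    s=telemetry.observe(); print({k:np.round(s[k],4).tolist() for k in("time","qpos","tool_pos","tool_rot","contact_force","opening","grip_force")}); return s
E
python3 - <<'E'
from h import *
for n in("top","side"):
    snap(n,n+"0.png"); K,r,t=cal(n); print(n,-r.T@t,r[2],K[0])
st()
E
```

```text
pics
top [0.26961519 0.00479504 1.48886547] [ 0.17421409  0.00807342 -0.9846747 ] [454.29417526   0.         311.83275999]
side [-0.01476783 -1.04638155  1.40904038] [ 0.30397889  0.5960109  -0.74321453] [516.00051474   0.         315.07603989]
{'time': 0.1, 'qpos': [1.012, 0.3426, 1.5249, -0.0, 1.2754, -0.146], 'tool_pos': [0.2105, 0.4808, 0.4041], 'tool_rot': [-3.1403, -0.0002, 2.7288], 'contact_force': [0.0789, -0.509, -0.3549], 'opening': 0.0917, 'grip_force': 0.0}
```

View pics/top0.png

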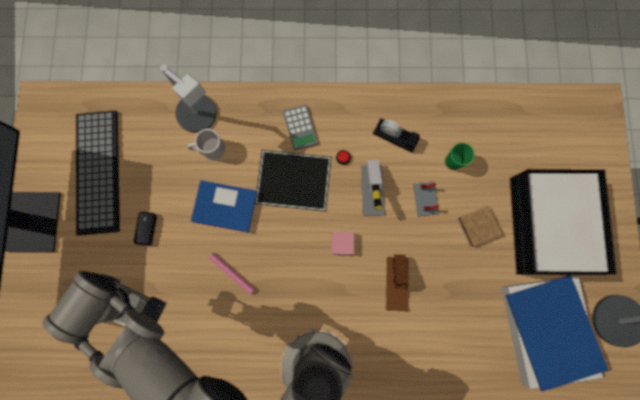

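View pics/side0.png

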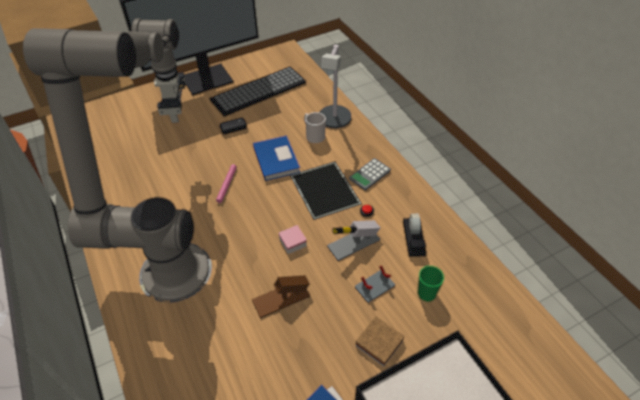

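The top picture shows the blue book at (224,206), the black mat at (293,180), the grey stand with the yellow bar at (374,187) and the V-rest at (427,199). The shutter button is at (344,157). There are look-alikes:
- **Stand:** grey at (374,187) or brown at (398,283). The grey one is meant.
- **Bar:** yellow at (376,190) or pink at (232,273). The yellow one is meant.
- **Book:** the loose blue one at (224,206) is about 140x190 mm. The blue folder at (555,330) is too large.

I'll confirm these in enlarged crops.

Run:
```python
from h import *
T=np.load("last_top.npz"); S=np.load("last_side.npz")
a=cv2.resize(T["p"][140:240,185:345],None,fx=5,fy=5,interpolation=cv2.INTER_CUBIC)
cv2.imwrite("pics/c1.png",a[:,:,::-1])
b=cv2.resize(T["p"][150:225,330:450],None,fx=6,fy=6,interpolation=cv2.INTER_CUBIC)  #720x450
cv2.imwrite("pics/c2.png",b[:,:,::-1])
# segmentation
p=T["p"].astype(int);r,g,bb=p[...,0],p[...,1],p[...,2]
def rect(m,h,name):
    n,l,s,c=cv2.connectedComponentsWithStats(m.astype(np.uint8)); i=1+np.argmax(s[1:,4])
    ys,xs=np.where(l==i); w=plane("top",np.c_[xs,ys],h)[:,:2]
    q=cv2.minAreaRect((w*1000).astype(np.float32)); print(name,s[i,4],q)
m=np.zeros((400,640),bool); m[170:240,185:262]=1
rect(m&((bb>r+40)|((r>150)&(bb>150))),.03,"book")
m[:]=0; m[145:215,252:336]=1
rect(m&(p.max(2)<60),0,"matblack")
print(p[180,293],p[206,205],p[185,372])
m[:]=0;m[145:170,332:355]=1
mm=m&(r>120)&(g<60); ys,xs=np.where(mm); print("btn",xs.mean(),ys.mean(),len(xs)); print(world("top",[[xs.mean(),ys.mean()]],T["d"]),world("top",[[205,206],[293,180],[220,198]],T["d"]))
for n,uv in(("mouse",(145,228)),("mug",(208,143)),("notes",(343,243)),("calc",(299,127)),("tape",(397,134)),("pen",(460,156)),("swatch",(481,227)),("lamp",(196,112))): print(n,world("top",[uv],T["d"]).round(3))
```

```text
book 1936 ((502.2066345214844, 302.87042236328125), (187.73129272460938, 134.79605102539062), 79.78960418701172)
matblack 3171 ((598.2744750976562, 83.36183166503906), (221.85267639160156, 174.3262481689453), 84.8790512084961)
[29 32 28] [ 35  70 112] [80 75 69]
btn 342.8901098901099 156.0 91
[[ 0.67391126 -0.08245077  0.02254569]] [[5.01181192e-01 3.65320529e-01 2.66913173e-02]
 [5.95896551e-01 8.07035429e-02 4.03542103e-06]
 [5.26931764e-01 3.16080775e-01 3.30987227e-02]]
mouse [[0.427 0.555 0.031]]
mug [[0.722 0.372 0.002]]
notes [[ 0.384 -0.084  0.036]]
calc [[0.776 0.062 0.016]]
tape [[ 0.739 -0.26   0.061]]
pen [[ 0.68  -0.479  0.01 ]]
swatch [[ 0.439 -0.527  0.033]]
lamp [[0.826 0.414 0.02 ]]
```

View pics/c1.png

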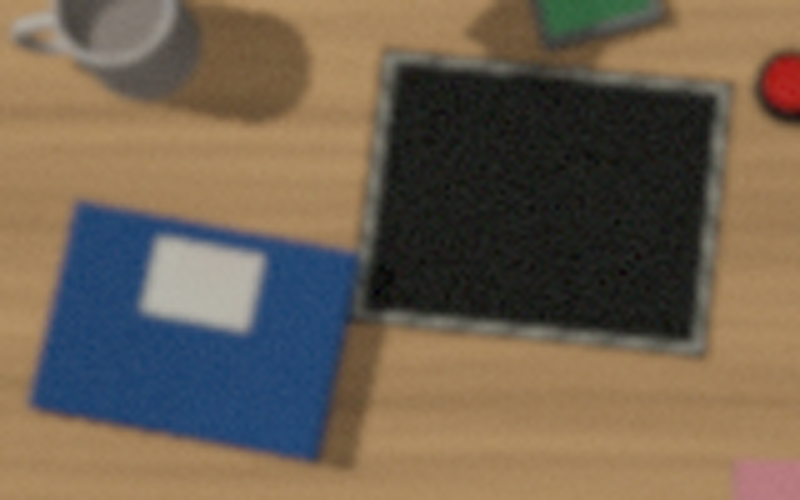

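View pics/c2.png

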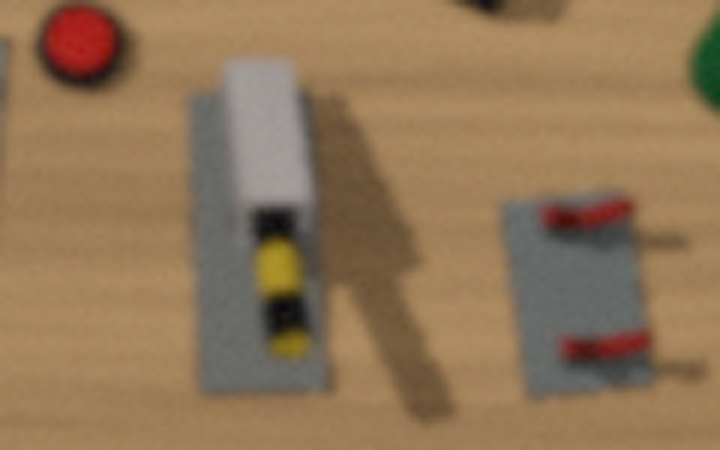

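The crops show the blue book with its white label: corners at (78,203), (360,255), (320,462) and (32,408) in c1. The mat outline corners are at (385,52), (732,88), (705,355) and (355,318). In c2 the grey stand holds the yellow-and-black bar, and the V-rest has red forks, so the right objects are confirmed.

Run:
```python
from h import *
f=lambda a,x,y,k:(np.array(a)+.5)/k-.5+[x,y]
def q(name,a,x,y,k,h):
    w=plane("top",f(a,x,y,k),h)[:,:2]*1000; r=cv2.minAreaRect(w.astype(np.float32)); 
    print(name,w.mean(0).round(1),"rect",np.round(r[0],1),np.round(r[1],1),round(r[2],1)); print(w.round(0).tolist())
    e=w[1]-w[0]+w[2]-w[3]; g=w[3]-w[0]+w[2]-w[1]; print(" dir01",np.degrees(np.arctan2(e[1],e[0])).round(1)," dir03",np.degrees(np.arctan2(g[1],g[0])).round(1))
q("book",[(78,203),(360,255),(320,462),(32,408)],185,140,5,.03)
q("mat",[(385,52),(732,88),(705,355),(355,318)],185,140,5,0)
q("stand",[(188,92),(312,95),(328,392),(202,393)],330,150,6,.01)
q("vrest",[(502,202),(628,192),(653,385),(528,396)],330,150,6,.01)
q("forks",[(545,217),(632,207),(650,342),(562,348)],330,150,6,.061)
# 3D: bar points from both cameras' depth
for n in("top","side"):
    D=np.load(f"last_{n}.npz"); p=D["p"].astype(int); d=D["d"]
    m=(p[...,0]>110)&(p[...,1]>90)&(p[...,2]<p[...,1]*.45)
    ys,xs=np.where(m&(d>0)); w=world(n,np.c_[xs,ys],d); k=(abs(w[:,0]-.55)<.12)&(abs(w[:,1]+.17)<.1)&(w[:,2]>.03)
    print(n,k.sum(),[ (xs[k].mean(),ys[k].mean())], w[k].mean(0).round(3)); 
    for a in np.c_[xs,ys,(w*1000).round()][k][::4]: print(a.astype(int).tolist(),end=" ")
    print()
D=np.load("last_top.npz"); print("sleeve top",world("top",f([(262,75),(264,100),(268,130),(272,160),(275,190)],330,150,6).round(),D["d"]).round(3).tolist())
```

```text
book [501.7 302.4] rect [501.7 302.1] [192.3 137.9] 79.9
[[586.0, 385.0], [553.0, 198.0], [417.0, 220.0], [450.0, 407.0]]
 dir01 -100.2  dir03 170.7
mat [596.   79.3] rect [596.2  80. ] [237.2 183.8] 84.3
[[699.0, 189.0], [676.0, -47.0], [493.0, -29.0], [516.0, 204.0]]
 dir01 -95.7  dir03 174.9
stand [ 562.2 -183.8] rect [ 562.8 -183.8] [170.8  69. ] 2.0
[[647.0, -146.0], [646.0, -215.0], [479.0, -221.0], [478.0, -152.0]]
 dir01 -90.1  dir03 -178.0
vrest [ 534.6 -359.4] rect [ 534.4 -359.1] [108.8  70.1] 5.0
[[586.0, -319.0], [592.0, -389.0], [484.0, -399.0], [477.0, -330.0]]
 dir01 -84.7  dir03 -174.6
forks [ 533.6 -357.5] rect [ 533.8 -357.5] [73.2 46.9] 5.2
[[567.0, -331.0], [572.0, -377.0], [499.0, -384.0], [496.0, -338.0]]
 dir01 -84.3  dir03 -174.7
top 60 [(np.float64(376.4166666666667), np.float64(196.8))] [ 0.521 -0.183  0.109]
[376, 190, 544, -183, 101] [377, 191, 541, -186, 101] [375, 192, 537, -179, 105] [373, 193, 534, -173, 103] [377, 193, 533, -185, 106] [374, 194, 530, -176, 106] [378, 194, 529, -187, 113] [375, 195, 526, -179, 109] [379, 195, 528, -192, 99] [377, 196, 523, -185, 109] [375, 197, 519, -178, 115] [379, 197, 520, -191, 109] [378, 206, 489, -185, 126] [377, 207, 487, -183, 121] [376, 208, 485, -180, 118] 
side 30 [(np.float64(346.4), np.float64(228.86666666666667))] [ 0.531 -0.19   0.105]
[343, 227, 520, -186, 118] [347, 227, 537, -183, 105] [344, 228, 523, -189, 114] [348, 228, 536, -192, 110] [346, 229, 530, -188, 104] [345, 230, 524, -194, 109] [349, 230, 539, -193, 98] [346, 232, 527, -195, 99] 
sleeve top [[0.646, -0.181, 0.055], [0.631, -0.183, 0.06], [0.61, -0.181, 0.078], [0.593, -0.183, 0.082], [0.575, -0.182, 0.091]]
```

```bash
cat >> h.py <<'E'
def go(x,y,z,yaw):  # TCP target (m, deg) -> tool-frame shift
    s=telemetry.observe(); p=np.array(s["tool_pos"]); Q=R.from_euler("xyz",s["tool_rot"])
    d=Q.inv().apply(np.array([x,y,z])-p)*1000
    roll=-(np.radians(yaw)-s["tool_rot"][2]); roll=(roll+np.pi)%(2*np.pi)-np.pi
    print("shift",d.round(1),"roll",round(roll,3),"rows",round(max(np.linalg.norm(d)/41.7,abs(roll)/.125),1),"yaw",np.degrees(s["tool_rot"][2]).round(1),"pos",p.round(4),"q6",s["qpos"][5],"t",s["time"])
E
python3 -c "
from h import *
go(.515,.432,.30,84.3)"
```

```text
shift [-298.5   77.6  104. ] roll 1.257 rows 10.1 yaw 156.3 pos [0.2105 0.4808 0.4041] q6 -0.14598736866409756 t 0.1
```

```bash
python3 -m crank '[[1,-298,78,104,1.257],[1,-298,78,104,1.257],[1,-298,78,104,1.257],[1,-298,78,104,1.257],[1,-298,78,104,1.257],[1,-298,78,104,1.257],[1,-298,78,104,1.257],[1,-298,78,104,1.257],[1,-298,78,104,1.257],[1,-298,78,104,1.257],[1,-298,78,104,1.257],[1,-298,78,104,1.257]]' 40; python3 -c "
from h import *
go(.515,.432,.188,84.3)"
```

```text
time: 1.1
tool_pos: [0.5148, 0.4327, 0.3002]
tool_rot: [-3.141, 0.001, 1.475]
contact_force: [0.6, -0.2, 0.5]
opening: 0.092
grip_force: 0.0
shift [ -0.7   0.3 112.2] roll 0.004 rows 2.7 yaw 84.5 pos [0.5148 0.4327 0.3002] q6 0.6809595268893094 t 1.1
```

```bash
python3 -m crank '[[1,0,0,40,0],[1,0,0,80,0],[1,0,0,112,0],[1,0,0,112,0]]'; python3 -m crank '[[1,-18,0,0,0],[1,-30,0,0,0],[1,-48,0,0,0],[1,-68,0,0,0],[1,-88,0,0,0],[1,-108,0,0,0],[1,-128,0,0,0],[1,-148,0,0,0],[1,-165,0,0,0],[1,-178,0,0,0],[1,-185,0,0,0],[1,-185,0,0,0]]'
python3 - <<'E'
from h import *
p,d=snap("top"); a=cv2.resize(p[120:250,180:360],None,fx=4,fy=4,interpolation=cv2.INTER_CUBIC); cv2.imwrite("pics/p1.png",a[:,:,::-1])
E
```

```text
time: 1.43
tool_pos: [0.5122, 0.4316, 0.1816]
tool_rot: [-3.132, 0.008, 1.476]
contact_force: [-1.0, -1.0, -0.9]
opening: 0.0917
grip_force: 0.0
time: 2.43
tool_pos: [0.497, 0.2481, 0.1901]
tool_rot: [3.14, -0.001, 1.472]
contact_force: [-0.1, 0.3, -0.7]
opening: 0.092
grip_force: 0.0
```

View pics/p1.png

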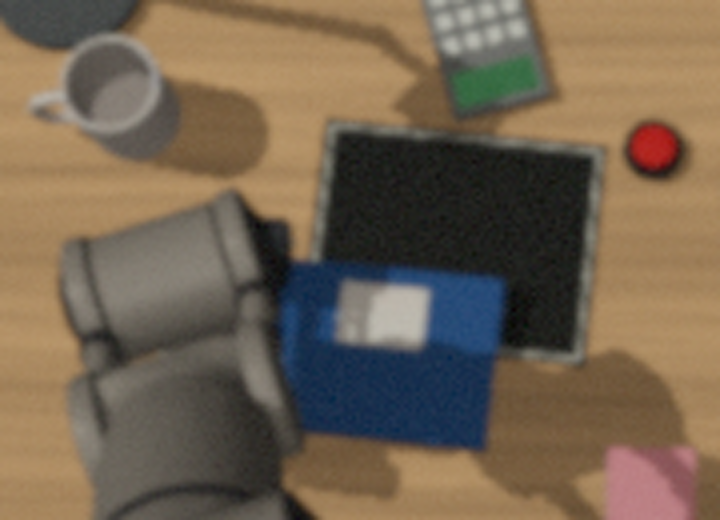

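The book has slid and is now aligned with the fingers. Its leading edge runs from (505,278) to (487,448) in the crop.

```bash
cat >> h.py <<'E'
MC=np.array([.596,.080]); MY=np.radians(84.3)
def mat(w):
    d=np.atleast_2d(w)[:,:2]-MC; return np.c_[d@[np.sin(MY),-np.cos(MY)],d@[np.cos(MY),np.sin(MY)]]*1000
E
python3 - <<'E'
from h import *
w=plane("top",(np.array([(505,278),(487,448)])+.5)/4-.5+[180,120],.03); print(w,mat(w))
s=st(); print(mat(s["tool_pos"]))
E
```

```text
[[0.55906909 0.03653068 0.03      ]
 [0.41946548 0.04950442 0.03      ]] [[ -32.43094769  -46.9223552 ]
 [-172.63284414  -47.87816583]]
{'time': 2.4833, 'qpos': [0.326, 0.6523, 1.6793, -0.0002, 0.8089, 0.4248], 'tool_pos': [0.4969, 0.2486, 0.1897], 'tool_rot': [3.1405, -0.0004, 1.4721], 'contact_force': [-0.2124, 0.4626, -1.6932], 'opening': 0.0921, 'grip_force': 0.0}
[[-115.3891172   157.91610764]]
```

```bash
python3 -m crank '[[1,-8,0,0,0],[1,-18,0,0,0],[1,-28,0,0,0],[1,-36,0,0,0],[1,-42,0,0,0],[1,-45,0,0,0],[1,-45,0,0,0]]';  python3 -m crank '[[1,20,0,0,0],[1,20,0,-40,0],[1,20,0,-80,0],[1,20,0,-80,0]]'
python3 - <<'E'
from h import *
# finger midpoint behind book in mat frame: book x ~ -102, half 70 + 45
m=np.array([-102-70-38,2]); w=MC+(m[0]*np.array([np.sin(MY),-np.cos(MY)])+m[1]*np.array([np.cos(MY),np.sin(MY)]))/1000
print(w); go(w[0],w[1],.262,-5.7)
E
```

```text
time: 3.07
tool_pos: [0.492, 0.2031, 0.1885]
tool_rot: [-3.141, 0.001, 1.471]
contact_force: [0.2, -0.9, 0.4]
opening: 0.0918
grip_force: 0.0
time: 3.4
tool_pos: [0.4958, 0.2245, 0.2744]
tool_rot: [3.133, -0.003, 1.472]
contact_force: [1.6, 0.8, 0.4]
opening: 0.0919
grip_force: 0.0
[0.38723697 0.10284726]
shift [-131.8  -96.2   11.2] roll 1.572 rows 12.6 yaw 84.4 pos [0.4958 0.2245 0.2744] q6 0.38324095948015596 t 3.4
```

```bash
python3 -m crank '[[1,-132,-96,0,1.572],[1,-132,-96,0,1.572],[1,-132,-96,0,1.572],[1,-132,-96,0,1.572],[1,-132,-96,0,1.572],[1,-132,-96,0,1.572],[1,-132,-96,0,1.572],[1,-132,-96,0,1.572],[1,-132,-96,0,1.572],[1,-132,-96,0,1.572],[1,-132,-96,0,1.572],[1,-132,-96,0,1.572]]'
python3 - <<'E'
from h import *
p,d=snap("top"); a=cv2.resize(p[120:250,200:380],None,fx=4,fy=4,interpolation=cv2.INTER_CUBIC); cv2.imwrite("pics/p2.png",a[:,:,::-1])
go(.3872,.1028,.188,-5.7)
E
```

```text
time: 4.4
tool_pos: [0.3852, 0.1018, 0.2684]
tool_rot: [3.141, 0.001, -0.034]
contact_force: [0.7, 0.3, 0.4]
opening: 0.0918
grip_force: 0.0
shift [ 2.  -1.2 80.4] roll 0.057 rows 1.9 yaw -2.4 pos [0.3852 0.1018 0.2684] q6 1.6787178388806852 t 4.45
```

View pics/p2.png

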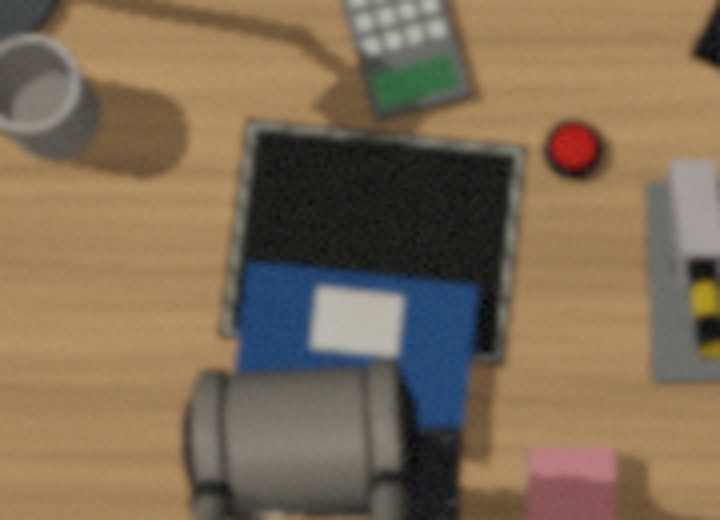

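The book is square to the mat. Its far edge runs from (245,262) to (478,284).

```bash
python3 - <<'E'
from h import *
w=plane("top",(np.array([(245,262),(478,284)])+.5)/4-.5+[200,120],.03); print(mat(w),mat(w).mean(0))
print(mat(telemetry.observe()["tool_pos"]))
E
python3 -m crank '[[1,2,-1,30,0.057],[1,2,-1,60,0.057],[1,2,-1,80,0.057],[1,2,-1,80,0.057],[1,2,-1,80,0.057]]'
```

```text
[[-34.86944764 101.37087016]
 [-32.78293675 -90.57289376]] [-33.8261922   5.3989882]
[[-211.87991824    0.7256615 ]]
time: 4.87
tool_pos: [0.3872, 0.1028, 0.1882]
tool_rot: [3.141, 0.003, -0.083]
contact_force: [-0.5, 0.2, 0.4]
opening: 0.0918
grip_force: 0.0
```

```bash
python3 -m crank '[[1,12,0,0,0],[1,22,0,0,0],[1,34,0,0,0],[1,48,0,0,0],[1,62,0,0,0],[1,76,0,0,0],[1,90,0,0,0],[1,102,0,0,0],[1,112,0,0,0],[1,120,0,0,0],[1,126,0,0,0],[1,126,0,0,0]]';  python3 -c "
from h import *
print(mat(st()['tool_pos']))"; python3 -m crank '[[1,-20,0,0,0],[1,-20,0,-40,0],[1,-20,0,-80,0],[1,-20,0,-120,0],[1,-20,0,-120,0]]'; python3 -c "
from h import *
go(.5123,-.1858,.32,2)"
```

```text
time: 5.87
tool_pos: [0.5143, 0.0921, 0.1896]
tool_rot: [-3.141, -0.003, -0.085]
contact_force: [0.2, 0.3, 0.1]
opening: 0.0916
grip_force: 0.0
{'time': 5.8667, 'qpos': [0.0304, 0.61, 1.7759, -0.0, 0.7531, 1.6862], 'tool_pos': [0.5143, 0.0921, 0.1896], 'tool_rot': [-3.1413, -0.0026, -0.085], 'contact_force': [0.1879, 0.2605, 0.0995], 'opening': 0.0916, 'grip_force': 0.0}
[[-82.51528357   3.90211639]]
time: 6.28
tool_pos: [0.495, 0.0941, 0.3165]
tool_rot: [-3.14, -0.015, -0.085]
contact_force: [1.3, 0.9, 1.0]
opening: 0.092
grip_force: 0.0
shift [ 40.9 277.4  -3.4] roll -0.12 rows 6.7 yaw -4.9 pos [0.495  0.0941 0.3165] q6 1.6911307032200957 t 6.2833
```

```bash
python3 -m crank '[[1,41,277,-13,-0.12],[1,41,277,-13,-0.12],[1,41,277,-13,-0.12],[1,41,277,-13,-0.12],[1,41,277,-13,-0.12],[1,41,277,-13,-0.12],[1,41,277,-13,-0.12],[1,41,277,-13,-0.12],[1,41,277,-13,-0.12]]'
python3 - <<'E'
from h import *
p,d=snap("top"); q,e=snap("side")
a=cv2.resize(p[130:225,245:345],None,fx=4,fy=4,interpolation=cv2.INTER_CUBIC)
b=cv2.resize(q[170:265,300:400],None,fx=4,fy=4,interpolation=cv2.INTER_CUBIC)
cv2.imwrite("pics/p3.png",np.hstack([a,b])[:,:,::-1])
go(.5123,-.1858,.263,2)
E
```

```text
time: 7.03
tool_pos: [0.5102, -0.1873, 0.3218]
tool_rot: [3.141, -0.001, 0.031]
contact_force: [0.6, -0.0, -0.2]
opening: 0.092
grip_force: 0.0
shift [ 2.   0.9 58.6] roll -0.0 rows 1.4 yaw 2.0 pos [ 0.5102 -0.185   0.3216] q6 1.0465868290937488 t 7.1333
```

View pics/p3.png

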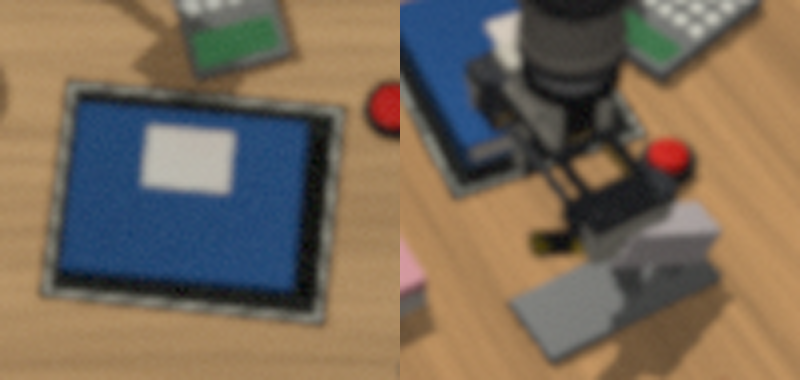

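Left half: book corners are near (78,100), (310,122), (298,292) and (58,272); the mat's are (70,82), (343,108), (322,322) and (40,295). Right half: the open gripper stands above the bar.

Run:
```python
from h import *
f=lambda a:(np.array(a)+.5)/4-.5+[245,130]
b=plane("top",f([(78,100),(310,122),(298,292),(58,272)]),.03); m=plane("top",f([(70,82),(343,108),(322,322),(40,295)]),0)
print(mat(b).round(),mat(b).mean(0)); print(mat(m).round(),mat(m).mean(0))
p=np.load("last_top.npz")["p"].astype(int); k=np.zeros(p.shape[:2],bool); k[145:210,252:332]=1
k&=(p[...,2]>p[...,0]+30); k=cv2.morphologyEx(k.astype(np.uint8),cv2.MORPH_CLOSE,np.ones((15,15)))
ys,xs=np.where(k); print(cv2.minAreaRect(mat(plane("top",np.c_[xs,ys],.03)).astype(np.float32)))
```

```text
[[ 69. 104.]
 [ 71. -90.]
 [-72. -95.]
 [-77. 102.]] [-2.44075619  5.28888426]
[[  92.  117.]
 [  94. -116.]
 [ -90. -117.]
 [ -93.  118.]] [0.59567085 0.66905229]
((-2.1646499633789062, 5.823143005371094), (146.7941436767578, 194.6018524169922), 1.1614413261413574)
```

The book is within about 6 mm and 1° of the mat's centre, which is good enough. Next I grip the bar near its upper end.

```bash
python3 -m crank '[[1,2,1,25,0],[1,2,1,45,0],[1,2,1,59,0],[1,2,1,59,0],[1,2,1,59,0],[-1,2,1,59,0],[-1,2,1,59,0],[-1,2,1,59,0],[-1,2,1,59,0],[-1,2,1,59,0],[-1,2,1,59,0],[-1,2,1,59,0]]' 50; python3 -c "
from h import *
st()"
```

```text
time: 8.13
tool_pos: [0.5125, -0.1866, 0.2628]
tool_rot: [3.142, -0.0, 0.035]
contact_force: [0.3, -0.4, 0.0]
opening: 0.0494
grip_force: 0.0
{'time': 8.1333, 'qpos': [-0.4897, 0.5309, 1.6532, 0.0001, 0.9573, 1.0464], 'tool_pos': [0.5125, -0.1866, 0.2628], 'tool_rot': [3.1416, -0.0002, 0.0346], 'contact_force': [0.3151, -0.4148, 0.0234], 'opening': 0.0494, 'grip_force': 0.0}
```

```bash
python3 -m crank '[[-1,0,0,0,0],[-1,0,0,0,0],[-1,0,0,0,0],[-1,0,0,0,0],[-1,0,0,0,0],[-1,0,0,0,0],[-1,0,0,0,0],[-1,0,0,0,0]]' 50
```

```text
time: 8.8
tool_pos: [0.5125, -0.1865, 0.2627]
tool_rot: [-3.141, 0.0, 0.035]
contact_force: [-0.6, -0.4, -0.9]
opening: 0.0216
grip_force: 49.9
```

```bash
python3 -m crank '[[-1,-6.9,0,-4,0],[-1,-15.6,0,-9,0],[-1,-26,0,-15,0],[-1,-36.4,0,-21,0],[-1,-46.8,0,-27,0],[-1,-57.2,0,-33,0],[-1,-67.5,0,-39,0],[-1,-77.9,0,-45,0],[-1,-88.3,0,-51,0],[-1,-98.7,0,-57,0],[-1,-108,0,-62.5,0],[-1,-108,0,-62.5,0]]'
python3 - <<'E'
from h import *
q,e=snap("side"); cv2.imwrite("pics/p4.png",cv2.resize(q[160:310,240:440],None,fx=4,fy=4,interpolation=cv2.INTER_CUBIC)[:,:,::-1])
p,d=snap("top")
go(.476,-.363,.33,5)
for n,p,d in(("side",q.astype(int),e),("top",p.astype(int),d)):
    m=(p[...,0]>90)&(p[...,1]>75)&(p[...,2]<p[...,1]*.5)&(d>0); ys,xs=np.where(m); w=world(n,np.c_[xs,ys],d)
    k=(abs(w[:,0]-.46)<.12)&(abs(w[:,1]+.19)<.06)&(w[:,2]>.03); w=w[k]; print(n,len(w)); 
    if len(w)>5:
        c=w.mean(0); v=np.linalg.svd(w-c)[2][0]; v*=np.sign(v[0]); print(c,v,"slope",np.degrees(np.arcsin(v[2])),"tmin/max",((w-c)@v).min(),((w-c)@v).max())
E
```

```text
time: 9.8
tool_pos: [0.4031, -0.1903, 0.3263]
tool_rot: [3.141, -0.0, 0.034]
contact_force: [0.5, -0.5, -0.6]
opening: 0.0213
grip_force: 49.9
shift [ 65.7 174.9  -4.3] roll -0.053 rows 4.5 yaw 2.0 pos [ 0.4044 -0.1904  0.3256] q6 0.9246250007518685 t 9.9
side 40
[ 0.5239051  -0.19181     0.10814362] [ 0.76551621  0.15758547 -0.62382028] slope -38.59565163809497 tmin/max -0.017000342091966623 0.019366052622858412
top 45
[ 0.51867002 -0.18111226  0.13409086] [ 0.19327171 -0.11741457 -0.97409438] slope -76.92996775354652 tmin/max -0.3640234635680568 0.03976288698272998
```

View pics/p4.png

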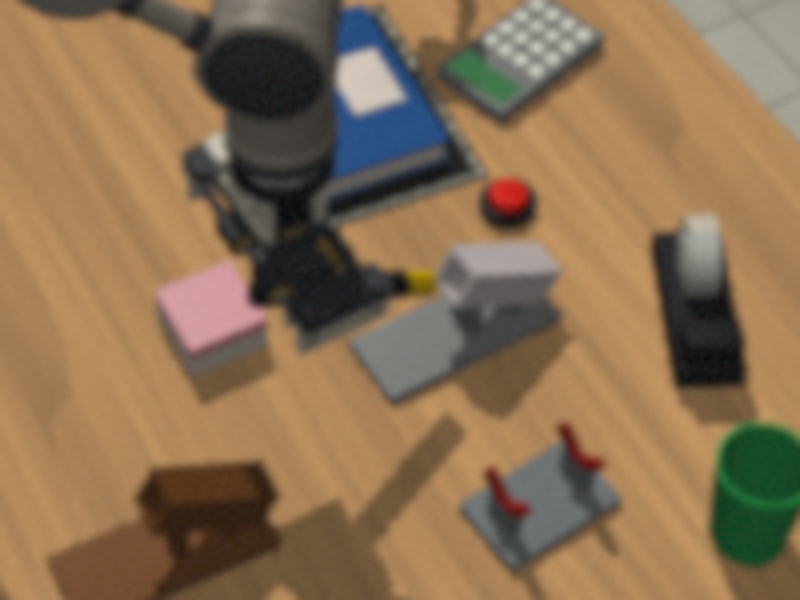

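The bar is held and its lower yellow end at (435,282) is clear of the sleeve mouth, still sloping about 30°. Now I carry it over the V-rest.

```bash
python3 -m crank '[[-1,0,0,-12,0],[-1,0,15,-20,0],[-1,10,35,-20,0],[-1,20,55,-20,-0.02],[-1,30,80,-20,-0.05],[-1,40,105,-20,-0.053],[-1,50,130,-20,-0.053],[-1,58,150,-20,-0.053],[-1,63,165,-20,-0.053],[-1,66,173,-20,-0.053],[-1,66,175,-20,-0.053],[-1,66,175,-20,-0.053]]'
python3 - <<'E'
from h import *
q,e=snap("side"); cv2.imwrite("pics/p5.png",cv2.resize(q[190:340,290:470],None,fx=4,fy=4,interpolation=cv2.INTER_CUBIC)[:,:,::-1])
go(.476,-.363,.28,5)
E
```

```text
time: 10.9
tool_pos: [0.4766, -0.3628, 0.3444]
tool_rot: [-3.14, 0.001, 0.088]
contact_force: [-0.1, 0.7, -1.5]
opening: 0.0215
grip_force: 49.9
shift [-0.5  0.7 64.7] roll 0.001 rows 1.6 yaw 5.0 pos [ 0.4765 -0.3623  0.3447] q6 0.7045958279085444 t 10.95
```

View pics/p5.png

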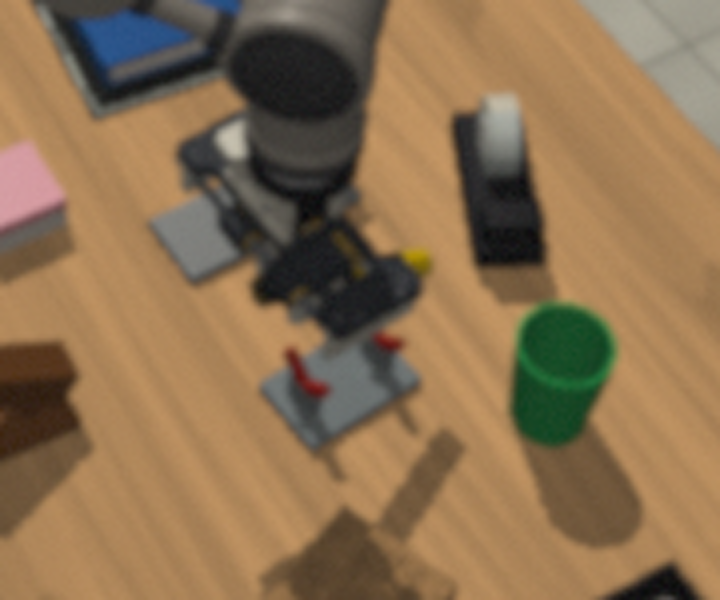

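```bash
python3 -m crank '[[-1,0,0,20,0],[-1,0,0,40,0],[-1,0,0,55,0],[-1,0,0,65,0],[-1,0,0,72,0],[-1,0,0,78,0],[-1,0,0,78,0]]'; python3 -m crank '[[-1,0,0,0,0],[-1,0,0,3,0],[-1,0,0,8,0],[-1,0,0,13,0],[-1,0,0,18,0],[-1,0,0,23,0],[-1,0,0,28,0],[-1,0,0,33,0],[-1,0,0,38,0],[-1,0,0,38,0]]' 15
python3 - <<'E'
from h import *
q,e=snap("side"); cv2.imwrite("pics/p6.png",cv2.resize(q[220:340,290:440],None,fx=5,fy=5,interpolation=cv2.INTER_CUBIC)[:,:,::-1])
go(.476,-.363,.214,5)
E
```

```text
time: 11.53
tool_pos: [0.4771, -0.3628, 0.2674]
tool_rot: [3.141, -0.002, 0.088]
contact_force: [3.3, 0.2, 1.3]
opening: 0.0216
grip_force: 50.0
time: 12.37
tool_pos: [0.4765, -0.3628, 0.2279]
tool_rot: [-3.14, 0.001, 0.088]
contact_force: [-0.2, -0.2, 0.1]
opening: 0.0222
grip_force: 15.0
shift [-0.6  0.1 14.5] roll 0.0 rows 0.3 yaw 5.0 pos [ 0.4766 -0.3629  0.2285] q6 0.7043208157810448 t 12.4167
```

```bash
python3 -m crank '[[-1,0,0,5,0],[-1,0,0,10,0],[-1,0,0,14,0],[-1,0,0,14,0],[-1,0,0,14,0]]' 8
python3 - <<'E'
from h import *
q,e=snap("side"); cv2.imwrite("pics/p6.png",cv2.resize(q[220:340,290:440],None,fx=5,fy=5,interpolation=cv2.INTER_CUBIC)[:,:,::-1])
E
```

```text
time: 12.83
tool_pos: [0.4765, -0.3628, 0.2148]
tool_rot: [-3.141, 0.0, 0.088]
contact_force: [-0.8, 0.1, -0.2]
opening: 0.0219
grip_force: 8.0
```

View pics/p6.png

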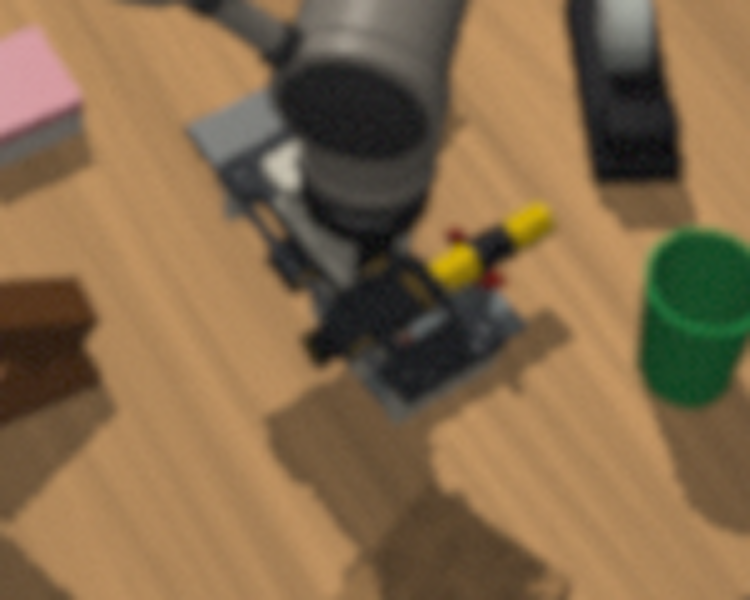

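Picture p6 shows the bar lying level across the forks, with its far end at (535,220). I release it, back off upward and measure it from the depth image. No picture views are left, so from here on I use numbers only.

```bash
python3 -m crank '[[0.3,0,0,0,0],[0.3,0,0,0,0],[0.3,0,0,0,0],[0.3,0,0,0,0],[0.3,0,0,0,0],[0.3,0,0,0,0],[0.3,0,0,-20,0],[0.3,0,0,-50,0],[0.3,0,0,-80,0],[0.3,-80,0,-80,0],[0.3,-80,0,-80,0],[0.3,-80,0,-80,0]]'
python3 - <<'E'
from h import *
for n in("top","side"):
    p,d=snap(n); p=p.astype(int); ys,xs=np.where(d>0); w=world(n,np.c_[xs,ys],d); c=p[ys,xs]
    u=np.array([np.cos(np.radians(5)),np.sin(np.radians(5))]); v=np.array([-u[1],u[0]]); r=w[:,:2]-[.534,-.358]; a=r@u; b=r@v
    k=(abs(a)<.13)&(abs(b)<.05)&(w[:,2]>.05)&(w[:,2]<.085)&(c[:,0]<1.6*c[:,1]+20)
    y=k&(c[:,0]>90)&(c[:,1]>75)&(c[:,2]<c[:,1]*.5)
    for nm,s in(("all",k),("yel",y)): print(n,nm,s.sum(),"a",np.percentile(a[s],[0,3,97,100]).round(3),"b",np.percentile(b[s],[3,50,97]).round(3),"z",np.percentile(w[s,2],[5,50,95]).round(3),"fit b",np.polyfit(a[s],b[s],1).round(3),"fit z",np.polyfit(a[s],w[s,2],1).round(3))
E
```

```text
time: 13.88
tool_pos: [0.3923, -0.3696, 0.2952]
tool_rot: [-3.139, 0.003, 0.086]
contact_force: [0.2, -0.4, -1.0]
opening: 0.0597
grip_force: 0.0
top all 446 a [-0.088 -0.082  0.086  0.092] b [-0.012  0.002  0.013] z [0.055 0.064 0.07 ] fit b [0.022 0.002] fit z [0.    0.063]
top yel 222 a [-0.06  -0.057  0.087  0.092] b [-0.011  0.002  0.011] z [0.057 0.064 0.07 ] fit b [0.022 0.001] fit z [0.002 0.064]
side all 333 a [-0.036 -0.03   0.09   0.096] b [-0.023 -0.005  0.016] z [0.053 0.063 0.069] fit b [ 0.015 -0.004] fit z [0.002 0.062]
side yel 160 a [-0.032 -0.03   0.091  0.096] b [-0.012 -0.004  0.008] z [0.054 0.064 0.069] fit b [ 0.015 -0.004] fit z [-0.019  0.064]
```

The bar lies level and is seated within about 3 mm. Next I regrip it at its middle, high enough that the fingertips will clear the cover later.

```bash
python3 -c "
from h import *
go(.537,-.358,.2255,5.5)"
```

```text
shift [141.6  -0.   70.2] roll -0.01 rows 3.8 yaw 4.9 pos [ 0.3959 -0.3701  0.2956] q6 0.5916957471217804 t 13.9833
```

```bash
python3 -m crank '[[0.6,40,0,0,-0.01],[0.6,80,0,0,-0.01],[0.6,120,0,0,-0.01],[0.6,141,0,0,-0.01],[0.6,141,0,0,-0.01],[0.6,141,0,25,-0.01],[0.6,141,0,50,-0.01],[0.6,141,0,70,-0.01],[0.6,141,0,70,-0.01],[0.6,141,0,70,-0.01],[-1,141,0,70,-0.01],[-1,141,0,70,-0.01]]' 40; python3 -c "
from h import *
st()"; python3 -m crank '[[-1,0,0,0,0],[-1,0,0,0,0],[-1,0,0,0,0],[-1,0,0,0,0],[-1,0,0,0,0],[-1,0,0,0,0],[-1,0,0,0,0],[-1,0,0,0,0],[-1,0,0,0,0]]' 40
```

```text
time: 14.98
tool_pos: [0.5378, -0.3579, 0.2271]
tool_rot: [3.139, -0.002, 0.098]
contact_force: [-0.7, -0.3, -0.0]
opening: 0.0646
grip_force: 0.0
{'time': 14.9833, 'qpos': [-0.7058, 0.7303, 1.3733, 0.0001, 1.0349, 0.7672], 'tool_pos': [0.5378, -0.3579, 0.2271], 'tool_rot': [3.1394, -0.0022, 0.0978], 'contact_force': [-0.6617, -0.2788, -0.04], 'opening': 0.0646, 'grip_force': 0.0}
time: 15.73
tool_pos: [0.5374, -0.3578, 0.2253]
tool_rot: [3.141, -0.0, 0.098]
contact_force: [-1.1, -3.2, 0.2]
opening: 0.0217
grip_force: 40.0
```

```bash
python3 -m crank '[[-1,0,0,-20,0],[-1,0,0,-45,0],[-1,0,0,-75,0],[-1,0,0,-100,0],[-1,0,0,-110,0],[-1,0,0,-110,0]]'; python3 -c "
from h import *
st();go(.5946,.0857,.325,84.5)"
```

```text
time: 16.23
tool_pos: [0.5377, -0.3576, 0.3378]
tool_rot: [3.138, -0.003, 0.098]
contact_force: [-0.8, 0.2, -1.9]
opening: 0.0217
grip_force: 40.0
{'time': 16.2333, 'qpos': [-0.7055, 0.6158, 1.2597, 0.0003, 1.2613, 0.7673], 'tool_pos': [0.5377, -0.3576, 0.3378], 'tool_rot': [3.1384, -0.0035, 0.0979], 'contact_force': [-0.8416, 0.1551, -1.8899], 'opening': 0.0217, 'grip_force': 39.9752}
shift [  99.9 -435.7   11.7] roll -1.377 rows 11.0 yaw 5.6 pos [ 0.5377 -0.3576  0.3378] q6 0.7672562128136745 t 16.2333
```

```bash
python3 -m crank '[[-1,5,-20,0,-0.06],[-1,13,-55,0,-0.17],[-1,22,-95,0,-0.29],[-1,31,-135,0,-0.41],[-1,40,-175,0,-0.53],[-1,49,-215,0,-0.65],[-1,58,-255,0,-0.77],[-1,67,-295,0,-0.89],[-1,76,-335,0,-1.01],[-1,85,-372,0,-1.13],[-1,93,-405,0,-1.24],[-1,98,-427,0,-1.33]]'; python3 -c "
from h import *
go(.5946,.0857,.325,84.5)"
```

```text
time: 17.23
tool_pos: [0.5926, 0.0804, 0.3327]
tool_rot: [-3.137, -0.0, 1.436]
contact_force: [-0.5, 0.4, -1.7]
opening: 0.0213
grip_force: 40.0
shift [5.5 1.3 7.7] roll -0.039 rows 0.3 yaw 82.2 pos [0.5926 0.0804 0.3327] q6 0.14140822771417108 t 17.2333
```

```bash
python3 -m crank '[[-1,5,1,20,-0.045],[-1,5,1,50,-0.045],[-1,5,1,80,-0.045],[-1,5,1,100,-0.045],[-1,5,1,112,-0.045],[-1,5,1,112,-0.045],[-1,5,1,112,-0.045],[-1,5,1,112,-0.045]]'; python3 -c "
from h import *
go(.5946,.0857,.2113,84.5)"
```

```text
time: 17.9
tool_pos: [0.5953, 0.0818, 0.2241]
tool_rot: [3.14, -0.0, 1.473]
contact_force: [0.4, 0.0, -0.8]
opening: 0.0214
grip_force: 40.0
shift [ 3.9 -1.1 12.8] roll -0.002 rows 0.3 yaw 84.4 pos [0.5953 0.0818 0.2241] q6 0.10705450923472482 t 17.9
```

```bash
python3 -m crank '[[-1,4,-1,4,0],[-1,4,-1,8,0],[-1,4,-1,11,0],[-1,4,-1,12,0],[-1,4,-1,12,0]]' 20; python3 -m crank '[[-1,0,0,0.5,0],[-1,0,0,1,0],[-1,0,0,1,0]]' 15
```

```text
time: 18.32
tool_pos: [0.5943, 0.0859, 0.2113]
tool_rot: [3.141, -0.0, 1.473]
contact_force: [0.4, -0.3, -0.6]
opening: 0.0216
grip_force: 20.0
time: 18.57
tool_pos: [0.5943, 0.0859, 0.2112]
tool_rot: [3.141, -0.0, 1.473]
contact_force: [-2.5, -0.6, 5.9]
opening: 0.0213
grip_force: 15.0
```

Contact at 5.9 N upward, so the bar is on the cover. I release it and back off.

```bash
python3 -m crank '[[0.2,0,0,0,0],[0.2,0,0,0,0],[0.2,0,0,0,0],[0.2,0,0,0,0],[0.2,0,0,0,0],[0.2,0,0,0,0],[0.2,0,0,-10,0],[0.2,0,0,-40,0],[0.2,0,0,-75,0],[0.2,0,0,-100,0],[0.2,0,0,-100,0]]'; python3 -c "
from h import *
go(.45,-.1,.31,84.5)"
```

```text
time: 19.48
tool_pos: [0.5956, 0.086, 0.317]
tool_rot: [3.13, -0.001, 1.473]
contact_force: [-0.0, 0.2, 0.9]
opening: 0.0549
grip_force: 0.0
shift [-199.4 -126.8    5.3] roll -0.002 rows 5.7 yaw 84.4 pos [0.5956 0.086  0.317 ] q6 0.1138808098467072 t 19.4833
```

```bash
python3 -m crank '[[-1,-40,-25,0,0],[-1,-80,-51,0,0],[-1,-120,-76,0,0],[-1,-160,-101,0,0],[-1,-199,-127,0,0],[-1,-199,-127,0,0],[-1,-199,-127,0,0],[-1,-199,-127,0,0],[-1,-199,-127,0,0],[-1,-199,-127,0,0]]' 40
python3 - <<'E'
from h import *
p,d=snap("top"); q,e=snap("side")
for n,p,d in(("top",p.astype(int),d),("side",q.astype(int),e)):
    ys,xs=np.where(d>0); w=world(n,np.c_[xs,ys],d); c=p[ys,xs]; m=mat(w)
    k=(abs(m[:,0])<60)&(abs(m[:,1])<120)&(w[:,2]>.04)&(w[:,2]<.08)
    y=k&(c[:,0]>90)&(c[:,1]>75)&(c[:,2]<c[:,1]*.5)
    for nm,s in(("all",k),("yel",y)):
        if s.sum()>9: print(n,nm,s.sum(),"mx",np.percentile(m[s,0],[3,50,97]).round(1),"my",np.percentile(m[s,1],[1,50,99]).round(1),"z",np.percentile(w[s,2],[5,50,95]).round(3),np.polyfit(m[s,1],m[s,0],1).round(3))
    b=(abs(m[:,0])<90)&(abs(m[:,1])<120)&(c[:,2]>c[:,0]+25)&(w[:,2]>.02)&(w[:,2]<.04)
    print(n,"book",b.sum(),cv2.minAreaRect(m[b].astype(np.float32)))
    r=(c[:,0]>110)&(c[:,1]<60)&(c[:,2]<60)&(np.linalg.norm(w[:,:2]-[.674,-.082],axis=1)<.04)
    print(n,"btn",r.sum(),w[r].mean(0).round(4),(w[r].min(0)+w[r].max(0))/2,np.percentile(w[r,2],[50,90]))
st()
E
```

```text
time: 20.32
tool_pos: [0.449, -0.099, 0.3103]
tool_rot: [3.141, -0.0, 1.474]
contact_force: [-1.3, 0.6, 0.3]
opening: 0.0005
grip_force: 0.0
top all 383 mx [-14.1  -4.    7.7] my [-83.5   4.6  92.1] z [0.043 0.05  0.055] [-0.009 -3.731]
top yel 170 mx [-13.2  -5.6   3.9] my [-58.   16.7  89.1] z [0.045 0.051 0.055] [-0.006 -5.281]
top book 1678 ((-0.9756698608398438, 8.29425048828125), (141.92327880859375, 190.2825469970703), 0.946153461933136)
top btn 100 [ 0.6749 -0.0857  0.0206] [ 0.6760925  -0.08608538  0.01944725] [0.02152248 0.02562785]
side all 59 mx [-8.8 -0.1 11.7] my [-91.2 -43.7  51.2] z [0.042 0.05  0.057] [0.13 5.29]
side yel 26 mx [-9.9 -2.2  5.3] my [-54.1 -43.6  14. ] z [0.045 0.049 0.057] [0.076 0.602]
side book 316 ((20.934066772460938, 5.3516845703125), (193.6226348876953, 106.99250793457031), 89.60712432861328)
side btn 57 [ 0.6743 -0.0912  0.0209] [ 0.67617151 -0.08957301  0.01999712] [0.02035476 0.02649964]
{'time': 20.4167, 'qpos': [-0.3838, 0.3321, 1.8336, 0.0003, 0.9759, -0.2877], 'tool_pos': [0.449, -0.0989, 0.3101], 'tool_rot': [3.1415, -0.0002, 1.4745], 'contact_force': [0.9809, 0.3301, 0.1673], 'opening': 0.0003, 'grip_force': 0.0}
```

Bar and book are both well within limits. The button is at about (0.675, -0.087) with its top at about 0.022 m.

```bash
python3 -m crank '[[-1,30,112,0,0],[-1,33,150,0,0],[-1,33,190,0,0],[-1,33,226,0,0],[-1,33,226,0,0],[-1,33,226,0,0],[-1,33,226,0,0]]'; python3 -c "
from h import *
go(.675,-.087,.205,84.5)"
```

```text
time: 21.0
tool_pos: [0.6801, -0.0875, 0.3086]
tool_rot: [3.14, -0.0, 1.475]
contact_force: [-1.4, 0.4, -1.0]
opening: 0.0003
grip_force: 0.0
shift [  0.   -5.2 103.6] roll 0.0 rows 2.5 yaw 84.5 pos [ 0.6801 -0.0875  0.3086] q6 -0.14434380932300173 t 21.0
```

```bash
python3 -m crank '[[-1,0,-4,30,0],[-1,0,-5,60,0],[-1,0,-5,85,0],[-1,0,-5,98,0],[-1,0,-5,103,0],[-1,0,-5,103,0],[-1,0,-5,103,0]]'; python3 -m crank '[[-1,0,0,2,0],[-1,0,0,4,0],[-1,0,0,6,0],[-1,0,0,8,0],[-1,0,0,8,0],[-1,0,0,8,0]]'
```

```text
time: 21.58
tool_pos: [0.6721, -0.0883, 0.2085]
tool_rot: [3.14, 0.0, 1.473]
contact_force: [0.7, 0.9, 0.3]
opening: 0.0003
grip_force: 0.0
time: 22.08
tool_pos: [0.6718, -0.0886, 0.1996]
tool_rot: [3.141, 0.0, 1.473]
contact_force: [-0.0, 0.7, 1.3]
opening: 0.0004
grip_force: 0.9
```

```bash
python3 -m crank '[[-1,2,-2,1,0],[-1,2,-2,2,0],[-1,2,-2,3,0],[-1,2,-2,3,0],[-1,2,-2,3,0]]';python3 -m crank '[[-1,0,0,1,0],[-1,0,0,2,0],[-1,0,0,3,0],[-1,0,0,3,0],[-1,0,0,3,0]]'
```

```text
time: 22.5
tool_pos: [0.6699, -0.0863, 0.1965]
tool_rot: [3.141, -0.0, 1.473]
contact_force: [0.7, 0.4, 3.5]
opening: 0.0002
grip_force: 1.8
time: 22.92
tool_pos: [0.6699, -0.0863, 0.1942]
tool_rot: [3.141, -0.0, 1.473]
contact_force: [-1.6, 0.0, 9.0]
opening: 0.0001
grip_force: 4.7
```

```bash
python3 -m crank '[[-1,0,0,1,0],[-1,0,0,1.5,0],[-1,0,0,1.5,0],[-1,0,0,1.5,0]]'
```

```text
time: 23.25
tool_pos: [0.6699, -0.0863, 0.1941]
tool_rot: [3.14, 0.0, 1.473]
contact_force: [-4.2, 0.7, 17.5]
opening: 0.0004
grip_force: 8.5
```

The force rose to 17.5 N with no further travel, so the button is fully down. I back away and check.

```bash
python3 -m crank '[[-1,0,0,-10,0],[-1,0,0,-40,0],[-1,0,0,-80,0],[-1,0,0,-120,0],[-1,0,-40,-120,0],[-1,0,-80,-120,0],[-1,0,-120,-120,0],[-1,0,-160,-120,0],[-1,0,-200,-120,0],[-1,0,-200,-120,0],[-1,0,-200,-120,0],[-1,0,-200,-120,0]]'
python3 - <<'E'
from h import *
p,d=snap("top"); p=p.astype(int); ys,xs=np.where(d>0); w=world("top",np.c_[xs,ys],d); c=p[ys,xs]; m=mat(w)
k=(abs(m[:,0])<60)&(abs(m[:,1])<120)&(w[:,2]>.04)&(w[:,2]<.08)
print(k.sum(),m[k].mean(0),np.percentile(w[k,2],[5,50,95]),np.percentile(m[k,1],[1,99]))
b=(abs(m[:,0])<90)&(abs(m[:,1])<120)&(c[:,2]>c[:,0]+25)&(w[:,2]>.02)&(w[:,2]<.04)
print(cv2.minAreaRect(m[b].astype(np.float32)))
r=(c[:,0]>110)&(c[:,1]<60)&(c[:,2]<60)&(np.linalg.norm(w[:,:2]-[.674,-.082],axis=1)<.04); print(w[r].mean(0)); s=st(); print(s["qvel"])
E
```

```text
time: 24.25
tool_pos: [0.4712, -0.0669, 0.312]
tool_rot: [3.141, 0.0, 1.473]
contact_force: [0.6, -0.4, 0.5]
opening: 0.0003
grip_force: 0.0
381 [-3.63637642  5.13178936] [0.04242362 0.04975588 0.05614802] [-82.49007579  92.06307271]
((-0.762176513671875, 8.099395751953125), (142.22119140625, 189.38490295410156), 0.76750648021698)
[ 0.67485437 -0.08587594  0.0205509 ]
{'time': 24.3, 'qpos': [-0.3022, 0.3566, 1.7884, 0.0001, 0.9952, -0.2042], 'tool_pos': [0.4718, -0.067, 0.312], 'tool_rot': [3.1401, 0.0002, 1.4728], 'contact_force': [0.2558, -0.1477, 0.3971], 'opening': 0.0001, 'grip_force': 0.0}
[ 0.00212455  0.01488945 -0.01437937 -0.0022637   0.00217686  0.00047855]
```

```bash
python3 -m crank '[[-1,0,0,0,0],[-1,0,0,0,0],[-1,0,0,0,0],[-1,0,0,0,0]]'; python3 -c "
from cell import ticket
print(ticket.hand_in())"
```

```text
time: 24.63
tool_pos: [0.4712, -0.0668, 0.3115]
tool_rot: [-3.141, -0.0, 1.473]
contact_force: [-0.2, -0.8, 0.4]
opening: 0.0005
grip_force: 0.0
the job is handed in; nothing more can be done
None
```

I handed the job in at 24.6 s, with no verdict returned: by my last camera check the book is about 8 mm off the mat's centre and under 1° out of square, the bar lies level along the middle of its cover, and the shutter was pressed until it stopped (17.5 N) and measured back at its released height.

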